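# Load the bobbin winder and hold it at full speed

## Robot

A 7-joint arm with a two-finger parallel gripper is mounted at the origin on a cart in front of the work surface, level with it; the furniture and walls round the work are solid. World frame = base frame: x ahead of the robot, y to its left, z up, the work surface at z = 0. Lengths are in m, angles in rad, forces in N, time in s.
With the tool pointing down it reaches from about 0.4 to 0.9 m from the base axis. Payload 5.5 kg.
Tool frame: the origin (TCP) lies midway between the tips of the shut fingers; the grasp point (between the pads) lies 19 mm behind it (manip.grip_depth is the distance from the TCP to the grasp point, in m); z points along the fingers, y is the line along which they close (so a half turn about z gives the same grasp; the last joint's range is limited). The gripper opens to 92 mm and grips with 3 to 60 N. Pads are 19 mm wide; open, the fingers measure 130 mm over their backs; the gripper's body (75 mm by 190 mm) begins 47 mm behind the grasp point.
Start: joints at [-0.943, 0.501, -0.427, 1.55, 0.221, 1.138, -0.21], TCP at [0.232, 0.607, 0.227] pointing down, gripper open.
Joint ranges: [-2.88, 2.88], [-0.31, 2.03], [-1.54, 1.56], [0.2, 2.42], [-1.41, 4.55], [0.19, 2.02], [-2.57, 2.57]. Speed limits (rad/s): [2.57, 2.57, 3.14, 3.14, 3.14, 3.14, 3.14].

## Interface

Orientations are given as a unit quaternion [x, y, z, w].
In Python, from bench import manip, effector, viewer gives the robot as it stands. Calls block until the motion is done:
- manip.move_pose(position, orientation): joint-space move of the TCP to a pose.
- manip.servo_line(position, ori=None, vel=0.15): straight line of the TCP; ori=None keeps the orientation; vel is the mean speed in m/s.
- manip.movej(angles): joint-space move.
- effector.open_jaws() and effector.close(f_grip=None): open the fingers fully, or close them until they stop; f_grip is the grip in N (None keeps the last).
- manip.sleep(seconds).
- manip.solve_ik(position, orientation): joint angles nearest the present ones, or None.
- viewer.get_image(name): name is "scene" or "top"; returns the picture (420x560x3 uint8, red, green, blue); there is no depth.
- viewer.get_calibration(name): a dict with "vfov" (degrees; the focal length in pixels is half the picture's height over the tangent of half this angle, whatever the lens; pixels are square), "cx", "cy" (the principal point, pixels), "eye" and "attitude" of the camera in the world. Camera axes: x right, y down, z forward; pixel columns grow to the right and rows downward; lengths in m; the calibration is good to about 2 mm. A picture is of the moment at which its call begins. get_calibration takes no time and is no camera call.
A pose or a line that the arm cannot do raises manip.PlanningError and nothing moves.
- manip.hand_in(): hands the job in; it is judged then, once.
Readings, each from a call of its own:
- manip.current_clock(): time.
- manip.current_q(): joint angles.
- manip.current_joint_velocities(): joint speeds.
- manip.current_tau(): joint torques, N m.
- manip.current_tool_pos(): TCP position.
- manip.current_tcp_rot(): TCP orientation.
- manip.current_force(): force on the tool from outside, world axes, zero at the start.
- manip.current_wrist_torque(): the same for the moment, N m.
- manip.current_finger_gap(): finger opening in m.
- manip.current_gripper_force(): force on a finger pad.
Only numpy, scipy, OpenCV 4.12 (cv2) and the standard library are available. Lean on these libraries where they do the work, as an engineer would, in place of code of your own. Each camera call takes 0.05 s, during which the arm holds its last target. There are 200 camera calls.

## Task

Get the little electric bobbin winder going for the red thread: lift the red reel out of the enamelled tray, stand it upright and fully down in the winder's blue spool cup and let go of it, leaving the other two reels standing where they are in the tray. Only then turn the black spring-return speed dial clockwise, past its first and second clicks to the third (the three-dot mark), and keep it there: the dial springs back to off as soon as it is let go, so finish while still holding it at the third click.

Things in the scene. Friction and masses are not known exactly. Their poses are not given: they have to be found in the camera images.
- reel_0: the red thread reel to be loaded: upright cylinder with wooden flanges, 28 mm diameter, 39 mm high, 20 g. Origin at the centre of its underside, z up along its axis. It stands in the tray on the level of the worktop, and any of the three reels may be in any of the three places
- reel_1: blue thread reel, same size and origin; stays in the tray. The centres of neighbouring reels are at least 55 mm apart
- reel_2: green thread reel, same size and origin; stays in the tray
- notions_tray: shallow light enamelled tray, 283 mm (its x) by 203 mm (its y), rim 24 mm high, fixed. Origin at the centre of its underside, z up; its floor lies on the worktop. The reels stand in a row along its x axis, at least 40 mm from the rim; wooden pegs 11 mm high lie beside them
- winder: white electric bobbin winder, box 130 mm (its x) by 210 mm (its y), flat deck 42 mm above the worktop, fixed. Origin at the centre of its underside, z up, front -x. On the deck, x, y in mm: spool cup (20, 62), dial (-16, -55), fixed spindle with clear bobbin, 18 high over the deck (43, -4), rubber stop 12 high (43, -36), tension discs 17 high (-36, 28), wire eyelet 15 high (-48, 54)
- spool_cup (a point): centre of the inner floor of the blue spool cup, 46 mm above the worktop, where the middle of the reel's underside comes to rest. The cup's bore is about 31 mm wide and its rim, flared to about 40 mm inside and 49 mm outside, is 13 mm above this floor. z up
- dial_grip (a point): grip point on the axis of the black speed dial, 30 mm above the deck, turning with it. The dial: a round skirt 60 mm across, 9.5 mm high, with an upright bar on it, 50 mm long (point x), 14 mm thick (point y), top 37 mm above the deck. x points to the white pointer line, z up. Relative to the winder's x axis it points 0.6 rad counter-clockwise at off, 0.6 rad clockwise at the third click
- speed_dial (a joint): angle of the speed dial in rad, growing clockwise seen from above: 0 = off (rest, red mark), clicks at 0.4 (one dot), 0.8 (two dots), 1.2 (three dots), hard stop at 1.32. A spring always drives it back to 0, with 0.06 N m at off, 0.18 N m at the third click; each click adds a bump of about 0.05 N m
Mind the look-alikes: they are no part of the job. What is shaped like the reel_0 but turquoise is not meant.

How it is judged:
On the way, in this order (a step that is already met when the one before it is completed fails the run):
1. the red reel is lifted clear of the tray, at least 50 mm up (height (world z) of reel_0 above 0.05 m), for 0.1 s.
2. the red reel stands fully down and upright in the spool cup, let go, with the dial still at off (horizontal distance between reel_0 and spool_cup below 0.005 m and z of reel_0 in the frame of spool_cup below 0.003 m and angle between reel_0's own z axis and vertical below 0.12 rad and contact force between the fingers and reel_0 below 0.05 N and value of joint speed_dial below 0.2 rad), for 0.2 s.
3. the fingers hold the dial at the third click for a second (value of joint speed_dial above 1.08 rad and contact force between the fingers and speed_dial above 0.5 N), for 1 s.
At the end, for the whole second after the job is handed in: The fingers are still holding the speed dial at its third click (joint above 1.08 rad, with more than 0.5 N of contact), and the red reel stands free and upright (within 0.12 rad) in the spool cup, within 5 mm of its centre and 3 mm of its floor (all of step 3 and horizontal distance between reel_0 and spool_cup below 0.005 m and z of reel_0 in the frame of spool_cup below 0.003 m and angle between reel_0's own z axis and vertical below 0.12 rad and contact force between the arm and reel_0 below 0.05 N); the arm keeps its last pose, push and grip.
It fails at once if the blue or the green reel is knocked over or shifted more than 30 mm (distance of any of reel_1, reel_2 from where it was at the start of the episode above 0.03 m or angle between any of reel_1, reel_2's own z axis and vertical above 0.5 rad).
It fails at once if the dial is turned on before the reel is in the cup (value of joint speed_dial above 0.3 rad and horizontal distance between reel_0 and spool_cup above 0.02 m).
It also fails if it takes over 56 s, if anything falls off the work surface, if the arm or the gripper's body presses on something with over 40 N, if the wrist force passes 120 N, or if a joint passes its speed limit or range.

## Working session

There is one attempt and no reset: what is moved stays moved. The work goes in short steps, each a Python script; the robot and the scene stay as the last script left them, time stands still between calls to the robot, and variables do not carry over. Pictures are saved under pics/ and viewed, at most 10 in all, crops included, and the job is handed in when it is done.

```bash
ls; mkdir -p pics; python3 - <<'E'
from bench import manip, effector, viewer
import cv2
for n in ("scene","top"):
    im=viewer.get_image(n); cv2.imwrite(f"pics/{n}0.png",im[:,:,::-1]); print(viewer.get_calibration(n))
print(manip.current_clock(),manip.current_tcp_rot(),manip.current_tool_pos(),manip.grip_depth)
E
```

```text
pics
{'vfov': 45.91287596919963, 'cx': 280.3453047463325, 'cy': 206.1156611812828, 'eye': array([ 0.06217894, -0.40809842,  0.81998801]), 'attitude': array([ 0.85162023, -0.39633894,  0.1390175 , -0.31358023])}
{'vfov': 47.52337483579614, 'cx': 276.9100636336026, 'cy': 210.18655414525713, 'eye': array([ 0.33183853, -0.00724661,  1.14711192]), 'attitude': array([ 0.71058368, -0.69702408,  0.06384574, -0.07177738])}
0.1 [ 1.81381727e-01  9.83412358e-01 -8.76089493e-04 -1.87824026e-04] [0.23171338 0.60661645 0.22576614] 0.0188
```

View pics/scene0.png

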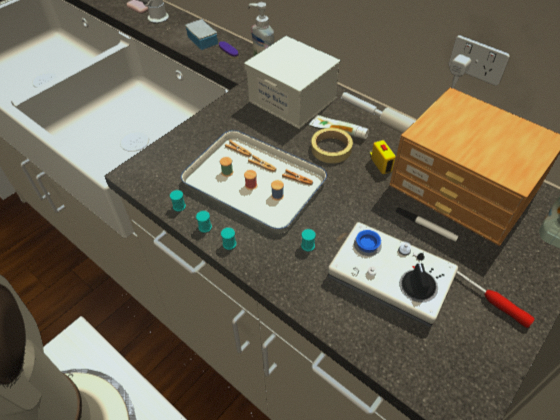

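View pics/top0.png

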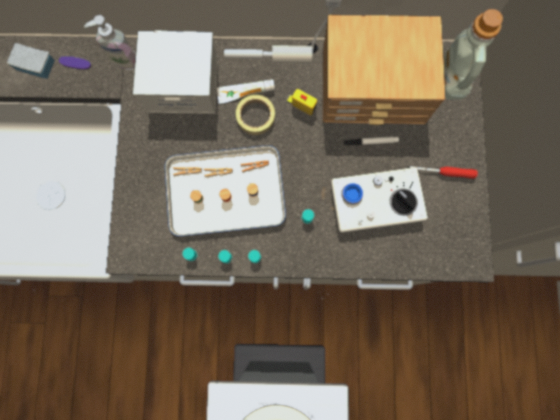

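The scene view shows the red reel in the middle of the row, at about (250,180) and at (225,194) in the top view. The winder is on the right, with its cup at (352,193) and dial at (403,201) in the top view. The turquoise reels are decoys.

```bash
cat > h.py <<'E'
import numpy as np, cv2
from scipy.spatial.transform import Rotation as R
from bench import manip, effector, viewer
def cal(n):
    c=viewer.get_calibration(n); f=210/np.tan(np.radians(c['vfov'])/2)
    return f,c['cx'],c['cy'],np.array(c['eye']),R.from_quat(c['attitude']).as_matrix()
def cast(n,uv,z):
    f,cx,cy,e,A=cal(n); uv=np.atleast_2d(uv).astype(float)
    d=np.c_[(uv[:,0]-cx)/f,(uv[:,1]-cy)/f,np.ones(len(uv))]@A.T
    return e[:2]+d[:,:2]*((z-e[2])/d[:,2])[:,None]
def proj(n,p):
    f,cx,cy,e,A=cal(n); q=(np.atleast_2d(p)-e)@A
    return np.c_[q[:,0]/q[:,2]*f+cx,q[:,1]/q[:,2]*f+cy]
def blobs(mask,amin):
    cs,_=cv2.findContours(mask.astype(np.uint8),cv2.RETR_EXTERNAL,cv2.CHAIN_APPROX_NONE)
    return [c[:,0] for c in cs if cv2.contourArea(c)>amin]
def hsv(im): return [a.astype(int) for a in cv2.split(cv2.cvtColor(im,cv2.COLOR_RGB2HSV))]
E
python3 - <<'E'
from h import *
for n,wz in (("top",None),("scene",None)):
    im=cv2.imread(f"pics/{n}0.png")[:,:,::-1].copy(); H,S,V=hsv(im)
    print(n)
    for c in blobs((H>105)&(H<125)&(S>150)&(V>90),30):
        w=cast(n,c,.059).astype(np.float32); print(" blue c/size at rim",cv2.minAreaRect(w), c.mean(0))
    box=np.zeros_like(H); x0,y0,x1,y1=(130,130,300,250) if n=="top" else (205,140,300,210); box[y0:y1,x0:x1]=1
    for c in blobs((H>8)&(H<22)&(S>110)&(V>90)&(box>0),8):
        w=cast(n,c,.039).astype(np.float32); print(" orange",c.mean(0),cv2.minAreaRect(w))
    for c in blobs((V>130)&(S<60),800):
        for z in (.024,.042):
            w=cast(n,c,z).astype(np.float32); r=cv2.minAreaRect(w)
            if .1<max(r[1])<.4: print(" white",z,c.mean(0),r)
    box=np.zeros_like(H); x0,y0,x1,y1=(380,180,425,225) if n=="top" else (395,255,450,310); box[y0:y1,x0:x1]=1
    for c in blobs((V<60)&(box>0),60):
        w=cast(n,c,.05).astype(np.float32); print(" dark",c.mean(0),cv2.minAreaRect(w))
a=cv2.resize(cv2.imread("pics/top0.png")[150:270,320:440],None,fx=5,fy=5,interpolation=cv2.INTER_CUBIC)
b=cv2.resize(cv2.imread("pics/scene0.png")[215:325,325:465],None,fx=5,fy=5,interpolation=cv2.INTER_CUBIC)
cv2.imwrite("pics/a.png",a);cv2.imwrite("pics/b.png",b)
E
```

```text
top
 blue c/size at rim ((0.5887134075164795, -0.16865381598472595), (0.039690013974905014, 0.040964797139167786), 89.61832427978516) [352.59183673 192.7755102 ]
 orange [195.69230769 195.57692308] ((0.579277515411377, 0.20181944966316223), (0.024614203721284866, 0.019698940217494965), 35.575374603271484)
 orange [225.         195.10714286] ((0.5806789398193359, 0.13188736140727997), (0.027133455500006676, 0.01911996118724346), 2.255558490753174)
 orange [251.95833333 189.        ] ((0.5977077484130859, 0.06798841059207916), (0.019637959077954292, 0.019212767481803894), 1.031358242034912)
 orange [261.21428571 163.57142857] ((0.6611552238464355, 0.046900730580091476), (0.010993028059601784, 0.02730816975235939), 9.44796371459961)
 white 0.024 [276.38681948 401.34097421] ((0.11887447535991669, -0.000752866268157959), (0.0779663622379303, 0.3140791356563568), 1.238037109375)
 white 0.042 [276.38681948 401.34097421] ((0.12228763103485107, -0.0008569657802581787), (0.07671679556369781, 0.3090454041957855), 1.2380374670028687)
 white 0.024 [385.13015873 194.94603175] ((0.5880951881408691,
[... 2764 characters left out ...]
177.47368421] ((0.5983833074569702, 0.13790911436080933), (0.19975800812244415, 0.2796826958656311), 7.342720031738281)
 white 0.042 [261.40720222 177.47368421] ((0.5862579345703125, 0.12556205689907074), (0.1952408403158188, 0.27335819602012634), 7.342716217041016)
 white 0.024 [292.44845361  62.24742268] ((0.9907709360122681, 0.34906432032585144), (0.20492297410964966, 0.1864508092403412), 89.19964599609375)
 white 0.042 [292.44845361  62.24742268] ((0.9697723388671875, 0.3319423198699951), (0.20028898119926453, 0.18223455548286438), 89.19963073730469)
 dark [418.66336634 282.06930693] ((0.571383535861969, -0.2891383767127991), (0.057129353284835815, 0.06357554346323013), 82.1866226196289)
```

View pics/a.png

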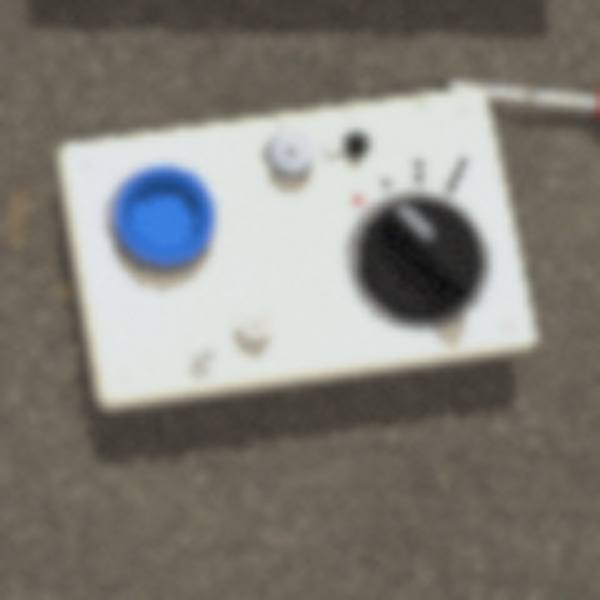

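View pics/b.png

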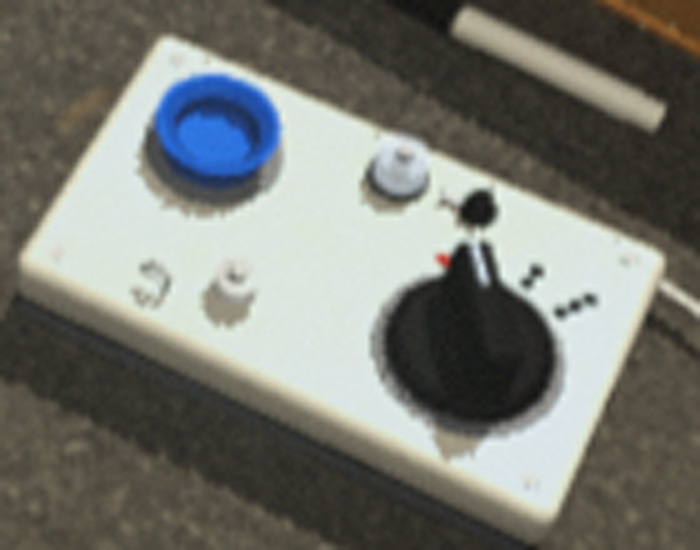

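The crops show the cup at top-view pixel (352.5,193) and the dial bar pointing at the red (off) mark. The measured cup–dial distance is 121.8 mm, against 122.4 mm nominal. The resulting yaw of 8.8° agrees with the box outline's 9°. The tray measures 282x200 mm, also correct. Next I plan the joint solutions and grasp the reel.

```bash
cat >> h.py <<'E'
def quat(phi):  # tool down, closing line at yaw phi
    c,s=np.cos(phi),np.sin(phi)
    return R.from_matrix(np.array([[-s,c,0],[c,s,0],[0,0,-1.]])).as_quat()
YAW=np.radians(8.9)
def w2(x,y): c,s=np.cos(YAW),np.sin(YAW); return np.array([c*x-s*y,s*x+c*y])
CUP=np.array([.588,-.1683]); DIAL=np.array([.571,-.289])
ORG=(CUP-w2(.020,.062)+DIAL-w2(-.016,-.055))/2
CUP=ORG+w2(.020,.062); DIAL=ORG+w2(-.016,-.055)
RED=np.array([.582,.1333])
E
python3 - <<'E'
from h import *
print(CUP,DIAL,ORG, "cabinet foot", cast("scene",[[393,197],[500,245]],0))
for nm,p,z,phi in (("reel",RED,.016,np.radians(7.3)),("cup",CUP,.063,YAW),("dial off",DIAL,.056,YAW+.6+np.pi/2),("dial on",DIAL,.056,YAW-.65+np.pi/2)):
    for k in (0,np.pi):
        q=manip.solve_ik([*p,z],quat(phi+k)); print(nm,k,None if q is None else np.round(q,2))
E
```

```text
[ 0.58823272 -0.16806956] [ 0.57076728 -0.28923044] [ 0.57806557 -0.23241728] cabinet foot [[ 0.76028353 -0.12624074]
 [ 0.78775449 -0.36029884]]
reel 0 [-0.23  0.65 -0.06  1.82  0.06  0.67 -0.19]
reel 3.141592653589793 [ 0.2   0.75 -0.63  1.81  0.6   0.79  2.52]
cup 0 [ 0.11  0.6   0.17  1.78 -0.14  0.77  0.5 ]
cup 3.141592653589793 [-0.58  1.15  1.35  1.8  -1.2   1.28 -1.87]
dial off 0 [ 1.22  1.13 -1.31  1.68  1.15  1.29  1.99]
dial off 3.141592653589793 [ 0.01  0.73  0.59  1.72 -0.51  0.86  0.01]
dial on 0 [ 0.32  0.65  0.15  1.71 -0.13  0.79  1.6 ]
dial on 3.141592653589793 [-0.05  0.76  0.68  1.72 -0.59  0.88 -1.18]
```

```bash
python3 - <<'E'
from h import *
q=quat(np.radians(7.3))
manip.move_pose([*RED,.14],q)
print("t",manip.current_clock(),manip.current_tool_pos())
manip.servo_line([*RED,.016],vel=.12)
print(manip.current_tool_pos(),manip.current_force())
effector.close(f_grip=12)
print("gap",manip.current_finger_gap(),manip.current_gripper_force())
manip.servo_line([*RED,.20],vel=.15)
print("t",manip.current_clock(),"gap",manip.current_finger_gap(),manip.current_gripper_force())
manip.move_pose([*CUP,.16],quat(YAW))
print("t",manip.current_clock(),manip.current_tool_pos(),manip.current_finger_gap())
for n,(x0,y0,x1,y1) in (("top",(150,110,430,250)),("scene",(200,130,480,340))):
    im=viewer.get_image(n); np.save(f"pics/{n}1",im); cv2.imwrite(f"pics/{n}1.png",cv2.resize(im[y0:y1,x0:x1,::-1],None,fx=2.8,fy=2.8,interpolation=cv2.INTER_CUBIC))
E
```

```text
t 2.2333 [0.58171357 0.13539104 0.14016168]
[0.58276791 0.13350909 0.01680566] [-0.04794489 -0.88229049  0.10957672]
gap 0.027646385975942617 11.99943870306015
t 5.8083 gap 0.02763144392473912 11.999361366033554
t 6.975 [ 0.58883089 -0.16572821  0.15993465] 0.02741182463402778
```

View pics/scene1.png

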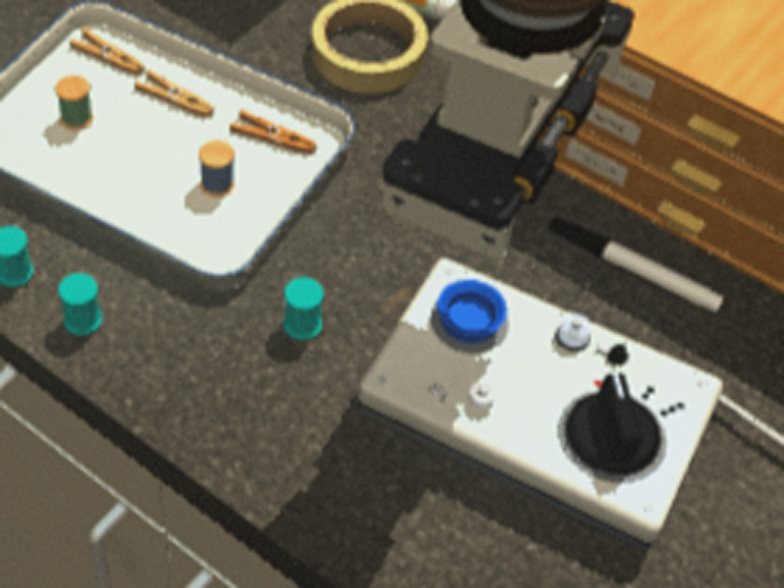

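The red reel's place in the tray is empty and the blue and green reels are still standing. The fingers are hard to make out against the gripper, so I check by projection and with the top view.

```bash
python3 - <<'E'
from h import *
p=manip.current_tool_pos(); print(p,manip.current_finger_gap(),manip.current_gripper_force())
for dz in (0,.066,.15): print(dz,proj("scene",p+[0,0,dz]),(proj("scene",p+[0,0,dz])-[200,130])*2.8)
E
```

```text
[ 0.58911409 -0.16531483  0.1601823 ] 0.02751038416866841 11.999477595090866
0 [[374.38712608 204.15077679]] [[488.28395302 207.62217502]]
0.066 [[379.75231296 178.08895421]] [[503.30647628 134.64907178]]
0.15 [[387.62713468 139.83638045]] [[525.3559771   27.54186527]]
```

View pics/top1.png

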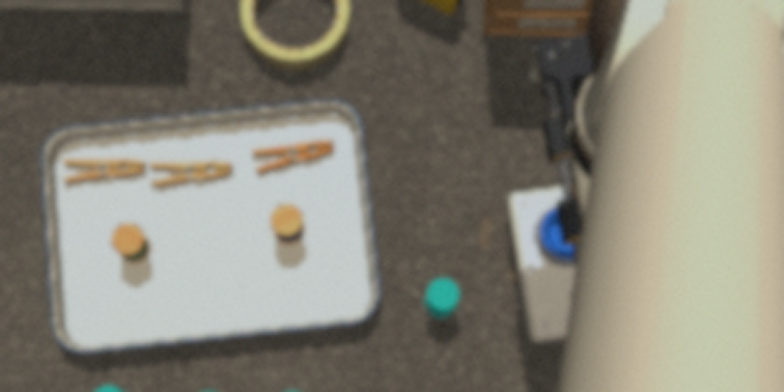

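The gripper's body hides the reel in the scene view; the 27.5 mm gap and 12 N pad force confirm it is held. I lower it in small steps while watching the force.

```bash
python3 - <<'E'
from h import *
q=quat(YAW); manip.sleep(.3); f0=manip.current_force()
for z in (.095,.078,.073,.069,.066,.0635,.0625):
    manip.servo_line([*CUP,z],ori=q,vel=.08 if z<.09 else .12)
    f=manip.current_force()-f0
    print(z,np.round(manip.current_tool_pos(),4),np.round(f,2),round(manip.current_finger_gap(),4))
    if f[2]>5 or np.hypot(*f[:2])>6: break
print(manip.current_clock())
E
```

```text
0.095 [ 0.5887 -0.1682  0.0954] [ 1.17 -0.68  0.49] 0.0278
0.078 [ 0.5876 -0.1679  0.0773] [-0.02 -0.63 -0.72] 0.0276
0.073 [ 0.588  -0.168   0.0727] [ 1.07 -0.06  0.09] 0.0279
0.069 [ 0.5884 -0.1681  0.069 ] [ 0.23 -1.01 -0.18] 0.0275
0.066 [ 0.5891 -0.169   0.0663] [ 2.63 -2.65  0.47] 0.0277
0.0635 [ 0.5893 -0.1687  0.0638] [ 5.05 -3.32  0.19] 0.0279
9.425
```

The lateral force means the bore lies slightly towards +x and −y, so I comply, seat the reel and release.

```bash
python3 - <<'E'
from h import *
q=quat(YAW); C=np.array([.5902,-.1695])
for z in (.0635,.0625,.0615):
    manip.servo_line([*C,z],ori=q,vel=.05); manip.sleep(.2); f=manip.current_force()
    print(z,np.round(manip.current_tool_pos(),4),np.round(f,2))
    if f[2]>6: break
effector.open_jaws(); p=manip.current_tool_pos()
manip.sleep(.3)
print(np.round(p,4),manip.current_finger_gap())
manip.servo_line([C[0],C[1],.18],ori=q,vel=.2)
manip.move_pose([*(C+[-.02,.2]),.25],q)   # clear the view
print(manip.current_clock())
for n,(x0,y0,x1,y1) in (("top",(320,150,440,270)),("scene",(325,215,465,325))):
    im=viewer.get_image(n); np.save(f"pics/{n}2",im); cv2.imwrite(f"pics/{n}2.png",cv2.resize(im[y0:y1,x0:x1,::-1],None,fx=5,fy=5,interpolation=cv2.INTER_CUBIC))
E
```

```text
0.0635 [ 0.5895 -0.1691  0.0631] [ 0.23 -0.65 -0.05]
0.0625 [ 0.5901 -0.1694  0.0625] [-0.51 -0.35 -1.  ]
0.0615 [ 0.5903 -0.1695  0.0616] [0.18 0.68 2.33]
[ 0.5902 -0.1695  0.0615] 0.09152868208865611
13.8
```

View pics/scene2.png

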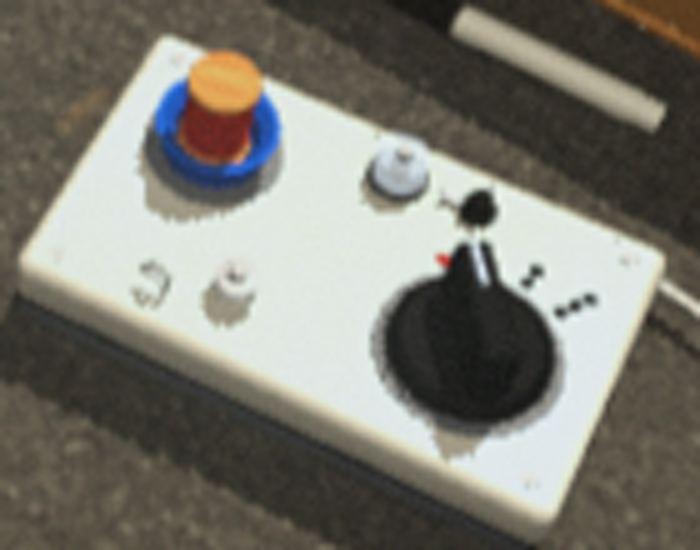

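The red reel stands in the cup, with its top flange at crop (226,82). I check the height and tilt numerically.

```bash
python3 - <<'E'
from h import *
for n in ("top","scene"):
    im=np.load(f"pics/{n}2.npy"); H,S,V=hsv(im)
    x0,y0,x1,y1=(335,170,375,215) if n=="top" else (350,215,390,255)
    b=np.zeros_like(H); b[y0:y1,x0:x1]=1
    for c in blobs((H>8)&(H<24)&(S>90)&(V>110)&(b>0),15):
        u=(c.min(0)+c.max(0))/2
        print(n,u,"exp seated",proj(n,[.5898,-.1693,.085]),"exp 5mm high",proj(n,[.5898,-.1693,.090]),"at .085:",cast(n,u,.085))
    if n=="scene":
        for c in blobs((H>105)&(H<125)&(S>150)&(V>90)&(b*0+1>0),60): print("rim",cast(n,(c.min(0)+c.max(0))/2,.059))
E
```

```text
top [353.5 190.5] exp seated [[354.44670267 189.44759405]] exp 5mm high [[354.77700816 188.93377911]] at .085: [[ 0.58729142 -0.16711517]]
scene [370. 231.] exp seated [[371.00046736 231.22691252]] exp 5mm high [[371.34714724 229.58726056]] at .085: [[ 0.58905673 -0.16758417]]
rim [[ 0.58446593 -0.17006343]]
```

Both views agree with the reel seated and upright (within about 2 mm). Now the dial.

```bash
python3 - <<'E'
from h import *
D=DIAL+[.001,-.0007]; phi=YAW+.6+1.5*np.pi
manip.move_pose([*D,.17],quat(phi))
print(np.round(manip.current_q(),2),manip.current_clock())
manip.servo_line([*D,.057],ori=quat(phi),vel=.1)
print(np.round(manip.current_tool_pos(),4),np.round(manip.current_force(),1))
effector.close(f_grip=50); manip.sleep(.2)
print("gap",manip.current_finger_gap(),manip.current_gripper_force(),np.round(manip.current_force(),1),np.round(manip.current_wrist_torque(),2))
print(np.round(manip.current_q(),2),manip.current_clock())
E
```

```text
[ 0.24  0.51  0.25  1.65 -0.15  1.   -0.27] 15.15
[ 0.5724 -0.2903  0.0578] [ 0.1 -0.   0.2]
gap 0.01361026269989427 49.99283015727997 [0.4 0.4 0.7] [-0.02  0.18  0.04]
[ 0.26  0.66  0.23  1.71 -0.19  0.8  -0.24] 17.825
```

```bash
python3 - <<'E'
from h import *
q=np.array(manip.current_q()); p0=np.array(manip.current_tool_pos())
for d in (.2,.4,.6,.8,1.0,1.15,1.25):
    g=q.copy(); g[6]-=d; manip.movej(g)
    print(d,np.round(manip.current_q()[6]-q[6],3),np.round(manip.current_tool_pos()-p0,4),np.round(manip.current_force(),1),np.round(manip.current_wrist_torque(),2),round(manip.current_finger_gap(),4))
    if np.abs(manip.current_force()).max()>25: break
print(manip.current_clock())
for n,(x0,y0,x1,y1) in (("scene",(325,190,465,325)),):
    im=viewer.get_image(n); np.save(f"pics/{n}3",im); cv2.imwrite(f"pics/{n}3.png",cv2.resize(im[y0:y1,x0:x1,::-1],None,fx=4,fy=4,interpolation=cv2.INTER_CUBIC))
E
```

```text
0.2 -0.196 [-0.0003  0.0003 -0.    ] [-1.6  1.4  1. ] [0.2  0.42 0.04] 0.0133
0.4 -0.394 [-0.0004  0.0007 -0.    ] [-2.6  2.   4.1] [0.57 0.79 0.03] 0.0137
0.6 -0.595 [-0.0005  0.001  -0.    ] [-3.4  2.8  3.8] [0.78 0.92 0.14] 0.0135
0.8 -0.795 [-0.0005  0.0015 -0.    ] [-3.2  4.6  5.2] [0.96 0.96 0.12] 0.0137
1.0 -0.995 [-0.0005  0.0018 -0.    ] [-3.7  5.1  5. ] [1.09 1.03 0.16] 0.0136
1.15 -1.145 [-0.0004  0.0021 -0.    ] [-3.2  5.9  5.5] [1.2  1.04 0.13] 0.0137
1.25 -1.245 [-0.0003  0.0023 -0.    ] [-3.3  5.8  6.1] [1.24 1.   0.19] 0.0136
19.8833
```

View pics/scene3.png

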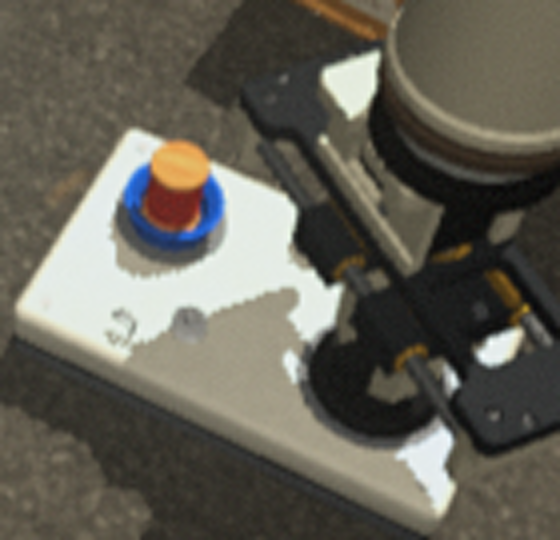

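The reel still stands in the cup and the gripper holds the turned dial. The wrist moment of about 0.19 N m matches the spring at the third click. I add a small margin short of the stop, hold, and hand in.

```bash
python3 - <<'E'
from h import *
q=np.array(manip.current_q()); q[6]-=.03; manip.movej(q); manip.sleep(1.5)
print(np.round(manip.current_wrist_torque(),2),manip.current_finger_gap(),manip.current_gripper_force(),manip.current_q()[6],manip.current_clock())
print(manip.hand_in())
E
```

```text
[0.66 0.77 0.25] 0.01337514189618501 50.01600623130798 -1.5121630116542049 21.6833
the job is handed in; nothing more can be done
None
```

I handed the job in with the red reel standing upright in the blue cup, the blue and green reels standing in the tray when last seen, and the gripper still holding the dial, turned about 1.27 rad, past the third click; no verdict came back.

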